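# Wipe the walnut shells off the board

### The job

Take the wooden scraper block by its grip and wipe both walnut shell halves off the chopping board into the steel catch tray at its end. Move the shells only with the scraper, never with the robot itself, and leave the scraper standing upright on the board, let go.

Things in the scene. Friction and masses are not known exactly. Their poses are not given: they have to be found in the camera images.
- scraper: Loose wooden scraper, about 0.2 kg, on the worktop left or right of the board. Origin: centre of underside; z up. Foot 120 (x) x 34 (y) x 21 mm high with a flat rubber lip; its long upright faces (+y, -y) do the wiping. On it stands a grip 80 (x) x 22 (y) mm, from 21 to 76 mm above the underside: pinch it from above across its 22 mm (along y). Same either way round.
- board: Fixed board of light wood, 160 (x) x 220 (y) mm, flat rimless top 38 mm above the worktop. Origin: under the middle of the wood, at worktop height; z up. Against its +y end an open steel tray is fixed: opening x -77 to 77, y 114 to 193 mm, floor 5 mm and rim 34 mm above the worktop, so what is pushed over the +y edge drops in. Wire handle at its far side, to y 211 mm.
- shell_a: Loose walnut shell half, a dark brown dome 35 mm across and 16 mm high, 12 g, lying flat side down on the board, at most 35 mm to either side of the board's y axis, its centre at board y -40 to -5 mm. Origin: centre of the flat side; z out through the dome.
- shell_b: A second, equal walnut shell half on the board, at most 35 mm to either side of the board's y axis, its centre nearer the tray at board y 35 to 70 mm. Origin: centre of the flat side; z out through the dome.
Things that resemble listed ones, but are neither listed nor needed, are in the scene too. What is shaped like the shell_a but purple is not meant.

How it is judged:
At the end, for the whole second after the job is handed in: Both shells lie at rest inside the catch tray (origins within its walls, under 36 mm above the worktop); the scraper stands at rest on the wood, upright within 10 degrees, underside 30 to 46 mm above the worktop, centre 5 mm or more inside the board's ends and 10 mm inside its sides (y of shell_a in the frame of board between 0.113 and 0.194 m and x of shell_a in the frame of board between -0.078 and 0.078 m and z of each of shell_a, shell_b in the frame of board below 0.036 m and linear speed of each of shell_a, shell_b, scraper below 0.03 m/s and y of shell_b in the frame of board between 0.113 and 0.194 m and x of shell_b in the frame of board between -0.078 and 0.078 m and y of scraper in the frame of board between -0.105 and 0.105 m and x of scraper in the frame of board between -0.07 and 0.07 m and z of scraper in the frame of board between 0.03 and 0.046 m and angle between scraper's own z axis and vertical below 0.17 rad); the robot touches nothing.
It fails at once if the robot itself touches a walnut shell (contact force between any of the fingers, the arm and shell_a above 0.02 N or contact force between any of the fingers, the arm and shell_b above 0.02 N).
It also fails if it takes over 45 s, if anything falls off the work surface, if the arm or the gripper's body presses on something with over 40 N, if the wrist force passes 120 N, or if a joint passes its speed limit or range.

### The arm

A 6-joint arm with a two-finger parallel gripper is mounted at the origin on a cart in front of the work surface, level with it; the furniture and walls round the work are solid. World frame = base frame: x ahead of the robot, y to its left, z up, the work surface at z = 0. Lengths are in m, angles in rad, forces in N, time in s.
With the tool pointing down it reaches from about 0.25 to 0.85 m from the base axis. Payload 12.5 kg.
Tool frame: the origin (TCP) lies at the very end of the fingers, on their centre line; the grasp point (between the pads) lies 19 mm behind it; z points along the fingers, y is the line along which they close (so a half turn about z gives the same grasp; the last joint's range is limited). The gripper opens to 93 mm and grips with 3 to 60 N. Pads are 15 mm wide; open, the fingers measure 128 mm over their backs; the gripper's body (75 mm by 188 mm) begins 65 mm behind the grasp point.
Start: joints at [1.195, 0.351, 1.652, -0, 1.139, -0.085], TCP at [0.158, 0.527, 0.219] pointing down, gripper open.
Joint ranges: [-2.75, 2.75], [-0.79, 2.1], [0.01, 2.65], [-1.57, 4.71], [0.07, 3.14], [-2.87, 2.87]. Speed limits (rad/s): [2.22, 2.22, 2.79, 3.14, 3.14, 3.14].

### API

Orientations are given as [roll, pitch, yaw] about the fixed x, y, z axes, in that order (R = Rz(yaw) Ry(pitch) Rx(roll)).
In Python, from bench import status, grab_frame, order gives the robot as it stands. The module is installed in compiled form; this text tells all that it offers.
- The arm moves only by the tool play_rows, never from a script. Its arguments are lists of equal length, an entry for each row: "angular": the turn, a rotation vector about the world's x, y, z in degrees, a list of three; "slide": the shift along the world's x, y, z in m, a list of three; "grip": the finger opening in m, from 0 to 0.093. In form: {"angular": [[wx, wy, wz], ...], "slide": [[dx, dy, dz], ...], "grip": [grip, ...]}. A call has exactly 8 rows; each row is the pose to reach, as a shift and turn from the pose commanded when the call began; what a row does not reach only later rows make up. A row lasts 1/8 s, in which the tool goes at most 62.5 mm and 10.7 degrees, less where a joint would pass 70% of its speed; a pose out of reach is approached as far as the arm can. A call with a gripper value outside its range is refused whole. The fingers move at their own pace and stop on an object; "grip_force" is the grip in N (left out, the last holds). Time passes only in rows, so rows that repeat a pose let the fingers close, or fill a call up. It gives the time, the measured TCP pose, the force, the opening and the grip force at its end, in the units of the state.
- status.read_state(): the state, without advancing time (a new reading comes with each control period).
- grab_frame(name): name is "side" or "top"; returns a dict with "img" (384x512x3 uint8, blue, green, red), "range_z" (384x512 float32, m along the optical axis (not along the pixel's ray), 0 where there is no reading), "intrinsics" (3x3 intrinsics, pixels), "R" (3x3) and "t" (3): a world point X has camera coordinates R X + t. Camera axes: x right, y down, z forward; pixel columns grow to the right and rows downward; lengths in m; the calibration is good to about 2 mm. A picture is of the moment at which its call begins.
- order.finish_job(): hands the job in; it is judged then, once.
The state is a dict: "clock": time; "q": joint angles; "joint_velocities": joint speeds; "joint_torque": joint torques, N m; "tcp_pos": TCP position; "ee_rot": TCP orientation; "wrist_force": force on the tool from outside, world axes, zero at the start; "ft_torque": the same for the moment, N m; "grip_width": finger opening in m; "finger_force": force on a finger pad.
Only numpy, scipy, OpenCV 4.12 (cv2) and the standard library are available. Lean on these libraries where they do the work, as an engineer would, in place of code of your own. Each camera call takes 0.05 s, during which the arm holds its last target. There are 200 camera calls.

## Working session

There is one attempt and no reset: what is moved stays moved. The work goes in short steps, Python scripts to look and compute and a tool call to move; the robot and the scene stay as the last step left them, time stands still between calls to the robot, and variables do not carry over. Pictures are saved under pics/ and viewed, at most 10 in all, crops included, and the job is handed in when it is done.

Besides the shell and the picture viewer there is one more tool, called after "Call:" in YAML: its name, and indented under it one key for each argument. play_rows: Moves the arm, as the interface text tells. Its arguments: {"type":"object","properties":{"angular":{"type":"array","items":{"type":"array","items":{"type":"number"}}},"slide":{"type":"array","items":{"type":"array","items":{"type":"number"}}},"grip":{"type":"array","items":{"type":"number"}},"grip_force":{"type":"number"}},"required":["angular","slide","grip"]}

```bash
mkdir -p pics; cat > h.py <<'E'
import numpy as np, cv2
from bench import status, grab_frame, order
def cloud(f):
    z=f["range_z"]; K=f["intrinsics"]; v,u=np.mgrid[:z.shape[0],:z.shape[1]]
    c=np.stack([(u-K[0,2])/K[0,0]*z,(v-K[1,2])/K[1,1]*z,z],-1)
    return (c-f["t"])@f["R"]
def ray(f,u,v,h):
    K=f["intrinsics"];R=f["R"];o=-R.T@f["t"]
    d=R.T@np.array([(u-K[0,2])/K[0,0],(v-K[1,2])/K[1,1],1]); return o+d*(h-o[2])/d[2]
E
python3 - <<'E'
from h import *
for n in("top","side"):
    f=grab_frame(n); cv2.imwrite(f"pics/{n}0.png",f["img"]); np.savez(f"{n}0.npz",**f)
    print(n,-f["R"].T@f["t"],f["R"][2])
s=status.read_state(); print(s)
E
```

```text
top [0.37924918 0.00155523 0.8933895 ] [ 0.11310083  0.00618727 -0.99356425]
side [ 0.31195661 -0.76004631  0.50588976] [ 0.21101589  0.84650829 -0.48876989]
{'clock': 0.1, 'q': array([ 1.19538620e+00,  3.51188784e-01,  1.65235904e+00, -4.08743716e-05,
        1.13909601e+00, -8.45934438e-02]), 'joint_velocities': array([-0.00018764, -0.00045892, -0.00063813,  0.00086205,  0.00152507,
        0.00203885]), 'joint_torque': array([-2.80652093e-04, -4.98026884e+01, -2.85710442e+01,  6.99157105e-02,
        2.38493487e-02, -5.67704876e-05]), 'tcp_pos': array([0.15757161, 0.52662054, 0.21815214]), 'ee_rot': array([-3.14054209e+00, -5.18435132e-05,  2.85079307e+00]), 'wrist_force': array([ 0.61882097,  0.01651794, -0.43297426]), 'ft_torque': array([ 0.05717543,  0.01298092, -0.02227107]), 'finger_force': 0.0, 'grip_width': 0.09269322233041867}
```

View pics/top0.png

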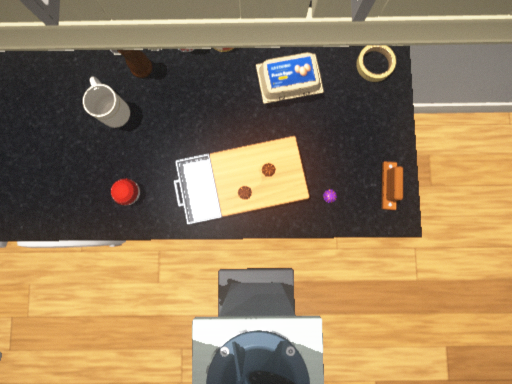

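View pics/side0.png

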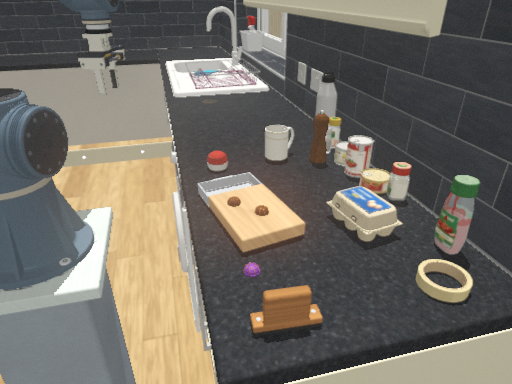

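Top view: the board's wood is at about (258,178) with the tray on its left. The brown shells are at (268,170) and (245,192), and the orange-brown scraper is at (393,186). The side view agrees: shells at (262,211) and (234,202), scraper at (286,311).

Candidates for shells: brown (268,170), brown (245,192), and purple (330,196), which is a decoy. Candidates for the scraper: the wooden block (393,186) is the only one with a foot and grip. The pepper mill (138,62), tape (376,62) and egg carton (290,78) are not it.

```bash
python3 - <<'E'
from h import *
t=dict(np.load("top0.npz")); s=dict(np.load("side0.npz"))
def rect(P):
    r=cv2.minAreaRect((P[:,:2]*1000).astype(np.float32)); return np.round(r[0],1),np.round(r[1],1),round(r[2],1),np.round(cv2.boxPoints(r)).tolist()
for n,f,box in(("top",t,(375,155,412,215)),("side",s,(240,275,330,340))):
    P=cloud(f); x0,y0,x1,y1=box; Q=P[y0:y1,x0:x1].reshape(-1,3)
    hsv=cv2.cvtColor(f["img"],cv2.COLOR_BGR2HSV)[y0:y1,x0:x1].reshape(-1,3)
    m=(hsv[:,1]>90)&(hsv[:,2]>60)&(Q[:,2]>0.008)&(Q[:,2]<.12)
    Q=Q[m]; print(n,"scraper z pct",np.percentile(Q[:,2],[2,20,50,80,95,99]))
    for lo,hi in((.01,.032),(.062,.09)):
        q=Q[(Q[:,2]>lo)&(Q[:,2]<hi)]; print(len(q),rect(q),q[:,2].mean())
for n,f,box in(("top",t,(170,130,312,225)),("side",s,(195,172,305,250))):
    P=cloud(f); x0,y0,x1,y1=box; Q=P[y0:y1,x0:x1]; I=f["img"][y0:y1,x0:x1]
    hsv=cv2.cvtColor(I,cv2.COLOR_BGR2HSV)
    w=((hsv[...,1]>50)&(hsv[...,2]>130)&(Q[...,2]>.025)&(Q[...,2]<.048))
    q=Q[w]; print(n,"board",rect(q),np.median(q[:,2]))
    d=((hsv[...,2]<130)&(hsv[...,0]<20)&(hsv[...,1]>80)&(Q[...,2]>.036)).astype(np.uint8)
    k,l,st,c=cv2.connectedComponentsWithStats(d)
    for i in range(1,k):
        if st[i,4]>20:
            u,v=c[i]+[x0,y0]; q=Q[l==i]; print("dark",u.round(),v.round(),st[i,4],np.round(ray(f,u,v,.046),4),q.max(0).round(4),q.min(0).round(4))
cv2.imwrite("pics/crop0.png",np.hstack([cv2.resize(t["img"][150:220,360:420],None,fx=6,fy=6),cv2.resize(t["img"][145:215,225:295],None,fx=6,fy=6)]))
E
```

```text
top scraper z pct [0.01232682 0.02042201 0.043991   0.07483311 0.07730948 0.07856628]
387 (array([ 471.8, -337.3]), array([ 35.7, 119.5]), 87.3, [[411.0, -352.0], [531.0, -358.0], [532.0, -322.0], [413.0, -317.0]]) 0.020688498088313738
351 (array([ 470.9, -336.4]), array([21.7, 77.8]), 86.5, [[431.0, -345.0], [509.0, -350.0], [510.0, -328.0], [433.0, -323.0]]) 0.07390767812284224
side scraper z pct [0.01054311 0.02049201 0.0401504  0.07189142 0.07617804 0.07700754]
957 (array([ 473.1, -337. ]), array([ 34.6, 119.2]), 85.8, [[412.0, -350.0], [531.0, -359.0], [534.0, -324.0], [415.0, -315.0]]) 0.0203648383582486
691 (array([ 473.5, -337.3]), array([22.6, 79.9]), 85.5, [[433.0, -345.0], [512.0, -352.0], [514.0, -329.0], [435.0, -323.0]]) 0.0724838041520389
top board (array([498.4, -10.7]), array([160.3, 220.1]), 11.4, [[398.0, 81.0], [441.0, -134.0], [599.0, -103.0], [555.0, 113.0]]) 0.03801997863544982
side board (array([499.8, -10.4]), array([160.9, 220.4]), 11.4, [[399.0, 82.0], [443.0, -134.0], [600.0, -103.0], [557.0, 114.0]]) 0.03842801138491518
dark 233.0 204.0 21 [0.4549 0.0088 0.046 ] [0.4667 0.0176 0.0469] [0.4472 0.0101 0.0397]
```

View pics/crop0.png

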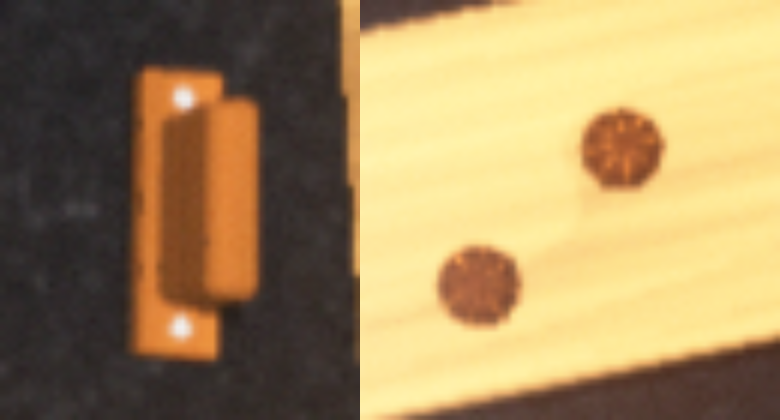

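The crop confirms the choice: the left half is the scraper (foot, white screws, upright grip), and the right half is the two brown shells at full-frame pixels (268,170) and (245,192). The arm starts towards the scraper.

```bash
python3 - <<'E'
from h import *
f=dict(np.load("top0.npz")); s=dict(np.load("side0.npz")); a=np.radians(11.4); c=np.array([.499,-.0105])
for g,u,v in((f,268.3,169.7),(f,245,192.5),(s,262,211),(s,234,202)):
    p=ray(g,u,v,.046)[:2]; d=p-c; print(p.round(4),"board",np.round([d@[np.cos(a),np.sin(a)],d@[-np.sin(a),np.cos(a)]],4))
E
```

```text
[ 0.5109 -0.0345] board [ 0.0069 -0.0259]
[0.4556 0.0229] board [-0.036   0.0414]
[ 0.5135 -0.0409] board [ 0.0082 -0.0326]
[0.458  0.0175] board [-0.0347  0.0356]
```

Call:
play_rows:
  angular:
    - [0,0,2]
    - [0,0,4]
    - [0,0,6]
    - [0,0,8]
    - [0,0,10]
    - [0,0,11]
    - [0,0,12]
    - [0,0,13]
  slide:
    - [0.034,-0.04,0]
    - [0.075,-0.085,0]
    - [0.115,-0.13,0]
    - [0.155,-0.175,0]
    - [0.195,-0.22,0]
    - [0.235,-0.265,0]
    - [0.275,-0.31,0]
    - [0.3,-0.36,0]
  grip: [0.093,0.093,0.093,0.093,0.093,0.093,0.093,0.093]

```text
clock: 1.1
tcp_pos: [0.4589, 0.1652, 0.2184]
ee_rot: [3.142, -0.0, 3.078]
wrist_force: [0.5, 0.5, -1.0]
grip_width: 0.0928
finger_force: 0.0
```

Call:
play_rows:
  angular:
    - [0,0,0]
    - [0,0,0]
    - [0,0,0]
    - [0,0,0]
    - [0,0,0]
    - [0,0,0]
    - [0,0,0]
    - [0,0,0]
  slide:
    - [0.002,-0.06,0]
    - [0.004,-0.12,0]
    - [0.006,-0.18,0]
    - [0.008,-0.24,0]
    - [0.01,-0.3,0]
    - [0.012,-0.36,0]
    - [0.013,-0.42,0]
    - [0.014,-0.475,0]
  grip: [0.093,0.093,0.093,0.093,0.093,0.093,0.093,0.093]

```text
clock: 2.1
tcp_pos: [0.4712, -0.3102, 0.2184]
ee_rot: [3.141, -0.0, 3.077]
wrist_force: [0.6, 0.8, -0.1]
grip_width: 0.0932
finger_force: 0.0
```

Call:
play_rows:
  angular:
    - [0,0,0]
    - [0,0,0]
    - [0,0,0]
    - [0,0,0]
    - [0,0,0]
    - [0,0,0]
    - [0,0,0]
    - [0,0,0]
  slide:
    - [0,-0.028,0]
    - [0,-0.028,-0.03]
    - [0,-0.028,-0.07]
    - [0,-0.028,-0.11]
    - [0,-0.028,-0.11]
    - [0,-0.028,-0.11]
    - [0,-0.028,-0.11]
    - [0,-0.028,-0.11]
  grip: [0.093,0.093,0.093,0.093,0.093,0.093,0.06,0.06]

```text
clock: 3.1
tcp_pos: [0.4721, -0.3364, 0.1098]
ee_rot: [-3.141, 0.001, 3.078]
wrist_force: [0.6, -1.1, -0.8]
grip_width: 0.0777
finger_force: 0.0
```

Call:
play_rows:
  angular:
    - [0,0,0]
    - [0,0,0]
    - [0,0,0]
    - [0,0,0]
    - [0,0,0]
    - [0,0,0]
    - [0,0,0]
    - [0,0,0]
  slide:
    - [0,0,-0.02]
    - [0,0,-0.04]
    - [0,0,-0.06]
    - [0,0,-0.075]
    - [0,0,-0.081]
    - [0,0,-0.081]
    - [0,0,-0.081]
    - [0,0,-0.081]
  grip: [0.06,0.06,0.06,0.06,0.06,0.06,0.04,0.015]
  grip_force: 30

```text
clock: 4.1
tcp_pos: [0.4719, -0.3363, 0.0282]
ee_rot: [-3.141, 0.001, 3.078]
wrist_force: [-0.4, 0.8, -0.4]
grip_width: 0.045
finger_force: 0.0
```

Call:
play_rows:
  angular:
    - [0,0,0]
    - [0,0,0]
    - [0,0,0]
    - [0,0,0]
    - [0,0,0]
    - [0,0,0]
    - [0,0,0]
    - [0,0,0]
  slide:
    - [0,0,0]
    - [0,0,0]
    - [0,0,0]
    - [0,0,0]
    - [0,0,0]
    - [0,0,0]
    - [0,0,0]
    - [0,0,0]
  grip: [0.01,0.01,0.01,0.01,0.01,0.01,0.01,0.01]

```text
clock: 5.1
tcp_pos: [0.4717, -0.3361, 0.0277]
ee_rot: [-3.141, 0.0, 3.078]
wrist_force: [-0.9, 0.1, 3.5]
grip_width: 0.0221
finger_force: 30.0
```

Call:
play_rows:
  angular:
    - [0,0,0]
    - [0,0,0]
    - [0,0,3]
    - [0,0,6]
    - [0,0,9]
    - [0,0,12]
    - [0,0,15]
    - [0,0,15]
  slide:
    - [0,0,0.02]
    - [0,0,0.06]
    - [0.004,0.03,0.1]
    - [0.01,0.07,0.1]
    - [0.018,0.12,0.1]
    - [0.025,0.17,0.1]
    - [0.031,0.21,0.1]
    - [0.035,0.237,0.1]
  grip: [0.01,0.01,0.01,0.01,0.01,0.01,0.01,0.01]

```text
clock: 6.1
tcp_pos: [0.5067, -0.0973, 0.1287]
ee_rot: [-3.141, 0.0, -2.942]
wrist_force: [0.4, -0.3, -2.7]
grip_width: 0.0219
finger_force: 30.0
```

```bash
python3 - <<'E'
from h import *
f=grab_frame("top"); g=grab_frame("side")
cv2.imwrite("pics/hold.png",np.hstack([cv2.resize(f["img"][110:240,160:360],None,fx=2,fy=2),cv2.resize(g["img"][130:260,180:380],None,fx=2,fy=2)]))
s=status.read_state(); print(s["tcp_pos"],s["ee_rot"],s["wrist_force"],s["grip_width"])
E
```

```text
[ 0.50678515 -0.09695399  0.12853929] [ 3.14140604e+00  3.80626203e-04 -2.94116635e+00] [-0.33038972 -0.37084043 -2.30275148] 0.021564335413193556
```

View pics/hold.png

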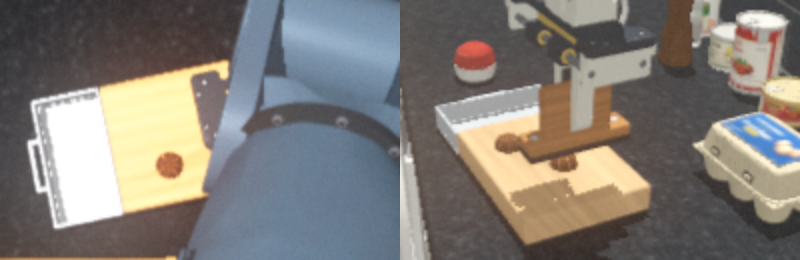

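The scraper is held upright and square to the board. One shell is at crop pixel (170,165) in the top view, and both are at (508,143) and (565,162) in the side view, with the scraper above and behind them. Next I lower it.

Call:
play_rows:
  angular:
    - [0,0,0]
    - [0,0,0]
    - [0,0,0]
    - [0,0,0]
    - [0,0,0]
    - [0,0,0]
    - [0,0,0]
    - [0,0,0]
  slide:
    - [0,-0.003,-0.015]
    - [0,-0.003,-0.03]
    - [0,-0.003,-0.045]
    - [0,-0.003,-0.055]
    - [0,-0.003,-0.059]
    - [0,-0.003,-0.061]
    - [0,-0.003,-0.061]
    - [0,-0.003,-0.061]
  grip: [0.01,0.01,0.01,0.01,0.01,0.01,0.01,0.01]

```text
clock: 7.2
tcp_pos: [0.5068, -0.1021, 0.067]
ee_rot: [-3.141, 0.0, -2.944]
wrist_force: [-1.1, -0.6, -2.3]
grip_width: 0.0216
finger_force: 30.0
```

Call:
play_rows:
  angular:
    - [0,0,0]
    - [0,0,0]
    - [0,0,0]
    - [0,0,0]
    - [0,0,0]
    - [0,0,0]
    - [0,0,0]
    - [0,0,0]
  slide:
    - [-0.0016,0.0078,-0.001]
    - [-0.0032,0.0157,-0.001]
    - [-0.0048,0.0235,-0.001]
    - [-0.0063,0.0314,-0.001]
    - [-0.0079,0.0392,-0.001]
    - [-0.0095,0.047,-0.001]
    - [-0.0111,0.0549,-0.001]
    - [-0.0127,0.0627,-0.001]
  grip: [0.01,0.01,0.01,0.01,0.01,0.01,0.01,0.01]

```text
clock: 8.2
tcp_pos: [0.4939, -0.0389, 0.0657]
ee_rot: [-3.141, 0.0, -2.944]
wrist_force: [0.1, -0.3, -0.1]
grip_width: 0.022
finger_force: 30.0
```

Call:
play_rows:
  angular:
    - [0,0,0]
    - [0,0,0]
    - [0,0,0]
    - [0,0,0]
    - [0,0,0]
    - [0,0,0]
    - [0,0,0]
    - [0,0,0]
  slide:
    - [-0.0016,0.0078,0]
    - [-0.0032,0.0157,0]
    - [-0.0048,0.0235,0]
    - [-0.0063,0.0314,0]
    - [-0.0079,0.0392,0]
    - [-0.0095,0.047,0]
    - [-0.0111,0.0549,0]
    - [-0.0127,0.0627,0]
  grip: [0.01,0.01,0.01,0.01,0.01,0.01,0.01,0.01]

```text
clock: 9.2
tcp_pos: [0.4813, 0.0238, 0.0657]
ee_rot: [-3.141, 0.0, -2.944]
wrist_force: [-0.1, -1.3, 2.9]
grip_width: 0.0216
finger_force: 30.0
```

```bash
python3 - <<'E'
from h import *
f=grab_frame("top"); g=grab_frame("side")
cv2.imwrite("pics/mid.png",np.hstack([cv2.resize(f["img"][110:240,160:360],None,fx=2,fy=2),cv2.resize(g["img"][130:260,180:380],None,fx=2,fy=2)]))
s=status.read_state(); a=np.radians(11.4); d=s["tcp_pos"][:2]-[.499,-.0105]
print(s["tcp_pos"],s["wrist_force"],"board",d@[np.cos(a),np.sin(a)],d@[-np.sin(a),np.cos(a)])
E
```

```text
[0.48110095 0.02421267 0.06569574] [-0.85785422  2.95868249  3.07830076] board -0.01068471286118075 0.03756571189061937
```

View pics/mid.png

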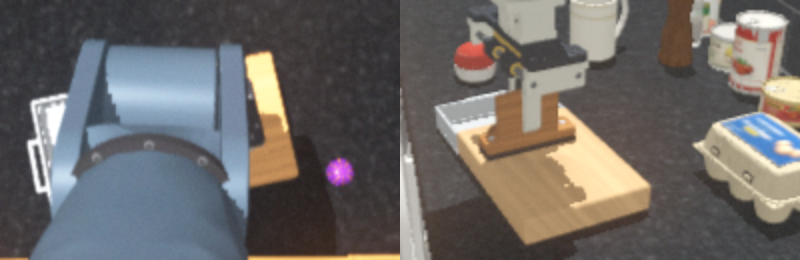

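No shells are left behind the scraper, which is at side crop (530,140); they are ahead of it. I'll push on to board y of about 0.099.

Call:
play_rows:
  angular:
    - [0,0,0]
    - [0,0,0]
    - [0,0,0]
    - [0,0,0]
    - [0,0,0]
    - [0,0,0]
    - [0,0,0]
    - [0,0,0]
  slide:
    - [-0.0018,0.0088,0]
    - [-0.0036,0.0177,0]
    - [-0.0053,0.0265,0]
    - [-0.0071,0.0353,0]
    - [-0.0089,0.044,0]
    - [-0.0107,0.053,0]
    - [-0.0123,0.061,0]
    - [-0.0123,0.061,0]
  grip: [0.01,0.01,0.01,0.01,0.01,0.01,0.01,0.01]

```text
clock: 10.3
tcp_pos: [0.4688, 0.0853, 0.0657]
ee_rot: [3.141, 0.0, -2.943]
wrist_force: [-0.9, 4.2, 5.6]
grip_width: 0.0217
finger_force: 30.0
```

Call:
play_rows:
  angular:
    - [0,0,0]
    - [0,0,0]
    - [0,0,0]
    - [0,0,0]
    - [0,0,0]
    - [0,0,0]
    - [0,0,0]
    - [0,0,0]
  slide:
    - [0,0,0]
    - [0.002,-0.01,0]
    - [0.006,-0.03,0]
    - [0.01,-0.05,0]
    - [0.014,-0.07,0]
    - [0.018,-0.09,0]
    - [0.02,-0.1,0]
    - [0.02,-0.1,-0.0005]
  grip: [0.01,0.01,0.01,0.01,0.01,0.01,0.01,0.01]

```text
clock: 11.3
tcp_pos: [0.4892, -0.0165, 0.0657]
ee_rot: [-3.141, 0.0, -2.944]
wrist_force: [-4.5, -9.1, 18.4]
grip_width: 0.0223
finger_force: 30.0
```

```bash
python3 - <<'E'
from h import *
f=grab_frame("top"); g=grab_frame("side")
cv2.imwrite("pics/after.png",np.hstack([cv2.resize(f["img"][110:240,160:360],None,fx=2,fy=2),cv2.resize(g["img"][130:260,180:380],None,fx=2,fy=2)]))
s=status.read_state(); a=np.radians(11.4); d=s["tcp_pos"][:2]-[.499,-.0105]
print(s["tcp_pos"],s["wrist_force"],"board",d@[np.cos(a),np.sin(a)],d@[-np.sin(a),np.cos(a)])
E
```

```text
[ 0.48924536 -0.01631488  0.06569455] [-2.49119203 -4.99063561 11.61296571] board -0.01071154909587437 -0.003772087251361972
```

View pics/after.png

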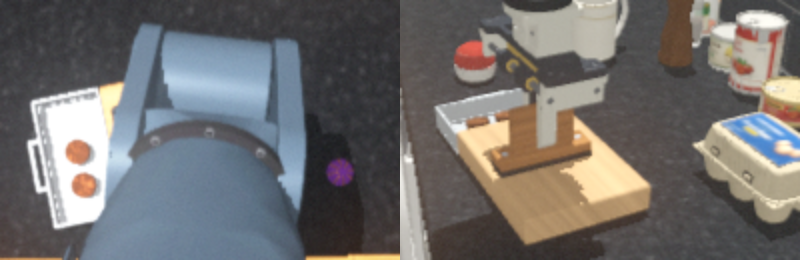

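Both shells lie in the tray at top crop (78,152) and (84,186), and the scraper stands on the board. I'll release it and retreat straight up.

Call:
play_rows:
  angular:
    - [0,0,0]
    - [0,0,0]
    - [0,0,0]
    - [0,0,0]
    - [0,0,0]
    - [0,0,0]
    - [0,0,0]
    - [0,0,0]
  slide:
    - [0,0,0.0005]
    - [0,0,0.0005]
    - [0,0,0.0005]
    - [0,0,0.0005]
    - [0,0,0.0005]
    - [0,0,0.0005]
    - [0,0,0.0005]
    - [0,0,0.0005]
  grip: [0.02,0.024,0.03,0.04,0.05,0.06,0.06,0.06]

```text
clock: 12.4
tcp_pos: [0.489, -0.0157, 0.0656]
ee_rot: [3.142, -0.0, -2.944]
wrist_force: [-0.7, -0.3, 0.0]
grip_width: 0.0602
finger_force: 0.0
```

Call:
play_rows:
  angular:
    - [0,0,0]
    - [0,0,0]
    - [0,0,0]
    - [0,0,0]
    - [0,0,0]
    - [0,0,0]
    - [0,0,0]
    - [0,0,0]
  slide:
    - [0,0,0.01]
    - [0,0,0.03]
    - [0,0,0.06]
    - [0,0,0.1]
    - [0,0,0.14]
    - [0,-0.04,0.16]
    - [0,-0.09,0.16]
    - [0,-0.14,0.16]
  grip: [0.06,0.06,0.06,0.06,0.06,0.06,0.06,0.06]

```text
clock: 13.4
tcp_pos: [0.4889, -0.1571, 0.2268]
ee_rot: [-3.141, 0.001, -2.943]
wrist_force: [0.1, 0.3, 0.6]
grip_width: 0.0601
finger_force: 0.0
```

Call:
play_rows:
  angular:
    - [0,0,0]
    - [0,0,0]
    - [0,0,0]
    - [0,0,0]
    - [0,0,0]
    - [0,0,0]
    - [0,0,0]
    - [0,0,0]
  slide:
    - [0,-0.05,0]
    - [0,-0.1,0]
    - [0,-0.15,0]
    - [0,-0.18,0]
    - [0,-0.2,0]
    - [0,-0.2,0]
    - [0,-0.2,0]
    - [0,-0.2,0]
  grip: [0.06,0.06,0.06,0.06,0.06,0.06,0.06,0.06]

```text
clock: 14.4
tcp_pos: [0.4892, -0.3547, 0.2259]
ee_rot: [3.142, 0.0, -2.943]
wrist_force: [0.3, -0.5, -0.4]
grip_width: 0.0596
finger_force: 0.0
```

```bash
python3 - <<'E'
from h import *
f=grab_frame("top"); g=grab_frame("side")
cv2.imwrite("pics/end.png",np.hstack([cv2.resize(f["img"][110:240,160:360],None,fx=2,fy=2),cv2.resize(g["img"][130:260,180:380],None,fx=2,fy=2)]))
P=cloud(f);hsv=cv2.cvtColor(f["img"],cv2.COLOR_BGR2HSV)
T=P[140:225,172:222];m=(hsv[140:225,172:222,1]>90)&(hsv[140:225,172:222,0]<20)&(T[...,2]<.04); print("tray brown z",np.percentile(T[m][:,2],[5,50,99]))
S=P[130:225,215:310].reshape(-1,3); q=S[(S[:,2]>.105)&(S[:,2]<.125)]; print("grip top",len(q),q.mean(0))
s=status.read_state(); print(s["tcp_pos"],s["grip_width"],s["wrist_force"])
E
```

```text
tray brown z [0.00160632 0.02102539 0.03584973]
grip top 335 [ 0.48790182 -0.01698736  0.11302778]
[ 0.48917031 -0.35499773  0.22582853] 0.06001799075578659 [-0.18967445  1.12213153  0.13274561]
```

View pics/end.png

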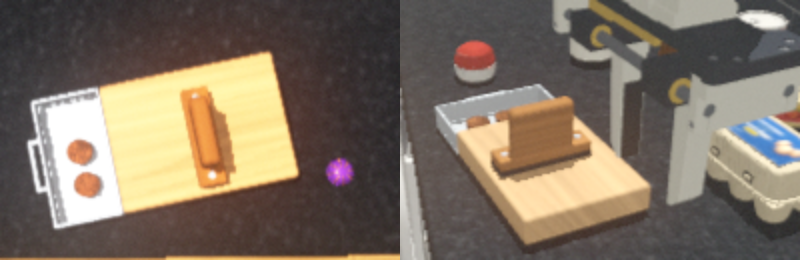

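The scraper stands upright at mid-board, top crop (205,135). Both shells are in the tray at (80,152) and (88,184), and the robot is clear of everything.

```bash
python3 -c "
from bench import order; print(order.finish_job())"
```

```text
the job is handed in; nothing more can be done
None
```

I handed the job in at about 14.5 s: the last pictures show both walnut shells in the catch tray, the scraper standing upright and released at mid-board, and the robot clear; the hand-in returned no verdict.

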